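# File the recipe block in the lever arch file

## Task

The small blue lever arch file lies open with its rings shut and the punched block of recipe cards lying clear of them. Lift the lever so that the rings spring open, slide the block along the board under the rings until it is against the steel stop bar, then press the lever down again so that the rings snap shut through its holes. Do not shift the bowl, the tin or the timer standing round it.

Things in the scene. Friction and masses are not known exactly. Their poses are not given: they have to be found in the camera images.
- file: Open blue lever arch file, fixed to the worktop, 180 mm along its x (spine direction). Origin on the worktop under the steel mechanism; z up. Boards 3 mm thick: back board y = -166 to +51 mm, spine and front cover flat from there to y = +289 mm. Mechanism at y = -4 to +46 mm. The block slides on the back board in +y between two black guides, 7 mm high, inner faces at x = -78 and +78 mm.
- lever (a joint): Lever angle, 0 = down, rings shut; grows as the bar end is lifted; end stop 0.8 rad. Over-centre spring: about 4 N at the bar lifts it; past 0.35 rad it springs up by itself and stays at 0.8 rad. Pushed down from there it resists with about 5 N along its arc (10 N if pressed straight down); below 0.35 rad it snaps shut by itself unless the rings are obstructed.
- rings (a joint): Angle of the two rings (6 mm thick, 48 mm high), which turn together at 1.25 times the lever's angle: 0 = shut, about 1.0 rad = open. Shut, their tips stand on the board at file x = -40 and +40, y = -20 mm, and bar the way to the stop; they swing up and over the mechanism, tips more than 25 mm above the board when open.
- lever_bar (a point): Centre of the lever's black cross bar at its free end: a round bar 12 mm thick, 46 mm long along the file's y. With the lever down it lies 55 mm above the worktop at file x = -85, y = +28 mm, with 46 mm of free space beneath it; reached from above or from the -x side.
- lever_pivot (a point): Middle of the lever's hinge axis, which is parallel to the file's y axis: file x = +20, y = +28, z = 24 mm. The bar's centre runs on a circle of 109.5 mm about it, 16.4 degrees above level towards -x when the lever is down.
- pad: Loose rigid block of recipe cards, white with an orange band and a yellow picture, 150 mm (x) by 105 mm (y) by 10 mm thick, 0.1 to 0.2 kg. Origin at the centre of its underside; z up, its axes along those of the file. Two through holes, 14 mm (x) by 18 mm (y), at x = -40 and +40 mm, y = +36.5 mm. It starts 28 to 52 mm short of the stop bar, between the guides.
- pad_inner_edge (a point): Middle of the block's long edge face beside the holes, at half height; it goes against the stop bar (file y = -4 mm).
- pad_outer_edge (a point): Middle of the opposite long edge face, at half height (5 mm above the block's underside): the face to push on.
- rice_bowl: White bowl with a green stripe, 115 mm across, 52 mm high, loose bystander. Origin at the centre of its underside.
- fish_tin: Red and white tin, 86 mm across, 40 mm high, loose bystander. Origin at the centre of its underside.
- kitchen_timer: White round kitchen timer, 68 mm across, 58 mm high, loose bystander. Origin at the centre of its underside.
- stop_face (a point): Middle of the foot of the steel stop bar's face: file x = 0, y = -4, z = 3 mm (the board's upper face). The bar is 150 mm long along x and 13 mm high above the board.
There are look-alikes about, which are no part of the job. Several things have the shape of the pad; the one meant has the colours described above.

How it is judged:
On the way, in this order (a step that is already met when the one before it is completed fails the run):
1. the lever is up and the rings are open (value of joint lever above 0.6 rad and value of joint rings above 0.7 rad), for 0.2 s.
2. with the rings open, the block is against the stop bar (within 4 mm) (value of joint rings above 0.6 rad and y of pad_inner_edge in the frame of file above -0.008 m and z of pad in the frame of file below 0.007 m), for 0.2 s.
At the end, for the whole second after the job is handed in: Lever down (under 0.06 rad) and rings shut (under 0.08 rad), the block lying flat on the board within 5 mm of the stop bar with the rings through its holes, at rest (value of joint lever below 0.06 rad and value of joint rings below 0.08 rad and y of pad_inner_edge in the frame of file above -0.009 m and z of pad in the frame of file between 0.001 and 0.007 m and angle between pad's own z axis and vertical below 0.05 rad and linear speed of pad below 0.02 m/s); the robot touches nothing.
It fails at once if the bowl, the tin or the timer is shifted by more than 3 cm (distance of any of rice_bowl, fish_tin, kitchen_timer from where it was at the start of the episode above 0.03 m).
It also fails if it takes over 58 s, if anything falls off the work surface, if the arm or the gripper's body presses on something with over 40 N, if the wrist force passes 120 N, or if a joint passes its speed limit or range.

## Robot

A 6-joint arm with a two-finger parallel gripper is mounted at the origin on a cart in front of the work surface, level with it; the furniture and walls round the work are solid. World frame = base frame: x ahead of the robot, y to its left, z up, the work surface at z = 0. Lengths are in m, angles in rad, forces in N, time in s.
With the tool pointing down it reaches from about 0.25 to 0.725 m from the base axis. Payload 4 kg.
Tool frame: the origin (TCP) lies midway between the tips of the shut fingers; the grasp point (between the pads) lies 19 mm behind it; z points along the fingers, x is the direction in which the jaws open and shut, and the axes are right-handed (so a half turn about z gives the same grasp; the last joint's range is limited). The gripper opens to 85 mm and grips with 20 to 120 N. Pads are 22 mm wide; open, the fingers measure 114 mm over their backs; the gripper's body (76 mm by 85 mm) begins 54 mm behind the grasp point. The pads swing forward as they close: fully open they stand 13 mm farther back than shut.
Start: joints at [1.178, 0.241, 0.005, 1.335, 0, 1.571], TCP at [0.191, 0.462, 0.231] pointing down, gripper open.
Joint ranges: [-2.72, 2.72], [-1.05, 1.87], [-1.09, 1.28], [-1.99, 2.15], [-1.42, 1.44], [-3.14, 3.14]. Speed limits (rad/s): [2.79, 2.79, 3.14, 3.14, 3.14, 3.14].

## Interface

Orientations are given as a unit quaternion [x, y, z, w].
In Python, from workcell import bot, vision, ticket gives the robot as it stands.
- The arm moves only by the tool play_rows, never from a script. Its argument "deltas" is one flat list of numbers, 5 for each row, row after row: the opening, from 0 (shut) to 1 (fully open), then the shift along the tool's x, y, z in units of 60 mm (1.0 is 60 mm), then the turn about the tool's z in degrees. A call has 1 to 12 rows; each row shifts and turns the pose as measured when the row begins, along the tool's axes as they then stand; what a row does not reach is not made up. A row lasts 1/8 s, in which the tool goes at most 62.5 mm and 10.7 degrees, less where a joint would pass 70% of its speed; a pose out of reach is approached as far as the arm can. A call is refused whole if a number of a shift passes 1 or a number of a turn 10.7, either way. A call with a gripper value outside its range is refused whole. The fingers move at their own pace and stop on an object; the grip force is fixed at half the most. Time passes only in rows, so rows that do not move let the fingers close. It gives the time, the measured TCP pose, the force and the opening at its end, in the units of the state.
- bot.get_obs(): the state, without advancing time (a new reading comes with each control period).
- vision.camera(name): name is "side" or "top"; returns a dict with "color" (400x640x3 uint8, blue, green, red), "intrinsics" (3x3 intrinsics, pixels), "k1" (the pictures are not rectified: a ray, as slopes to the right and down, at radius r is drawn at 1 + k1 r^2 times it, then the intrinsics apply), "rvec" (rotation vector, rad) and "tvec" (3), from world to camera coordinates, as OpenCV has them. Camera axes: x right, y down, z forward; pixel columns grow to the right and rows downward; lengths in m; the calibration is good to about 2 mm. A picture is of the moment at which its call begins. There is no depth.
- ticket.job_done(): hands the job in, once; it reports no verdict.
The state is a dict: "clock": time; "joint_pos": joint angles; "joint_vel": joint speeds; "tau": joint torques, N m; "eef_pos": TCP position; "tool_rot": TCP orientation; "ft_force": force on the tool from outside, world axes, zero at the start; "ft_torque": the same for the moment, N m; "grip_width": finger opening in m.
Only numpy, scipy, OpenCV 4.12 (cv2) and the standard library are available. Lean on these libraries where they do the work, as an engineer would, in place of code of your own. Each camera call takes 0.05 s, during which the arm holds its last target. There are 200 camera calls.

## Working session

There is one attempt and no reset: what is moved stays moved. The work goes in short steps, Python scripts to look and compute and a tool call to move; the robot and the scene stay as the last step left them, time stands still between calls to the robot, and variables do not carry over. Pictures are saved under pics/ and viewed, about 8 in all and at most 12, crops included, and the job is handed in when it is done.

Besides the shell and the picture viewer there is one more tool, called after "Emit:" as name(argument=value, ...) on one line, values as JSON. play_rows: Moves the arm, as the interface text tells. Its arguments: {"type":"object","properties":{"deltas":{"type":"array"}},"required":["deltas"]}

```bash
mkdir -p pics; cat > h.py <<'E'
import numpy as np, cv2
from workcell import bot, vision, ticket
from scipy.spatial.transform import Rotation as R
def cam(n):
    return vision.camera(n)
def proj(c,P):
    Rm=cv2.Rodrigues(np.array(c['rvec'],float))[0]
    p=(Rm@np.atleast_2d(P).T).T+np.array(c['tvec']).ravel()
    s=p[:,:2]/p[:,2:]; r2=(s**2).sum(1,keepdims=True)
    s=s*(1+c['k1']*r2); K=np.array(c['intrinsics'])
    return s*[K[0,0],K[1,1]]+[K[0,2],K[1,2]]
def back(c,uv,z):
    K=np.array(c['intrinsics']); Rm=cv2.Rodrigues(np.array(c['rvec'],float))[0]
    s=cv2.undistortPoints(np.array(uv,float).reshape(-1,1,2),K,np.array([c['k1'],0,0,0.]),).reshape(-1,2)
    d=(Rm.T@np.c_[s,np.ones(len(s))].T).T; o=-Rm.T@np.array(c['tvec']).ravel()
    return o+d*((z-o[2])/d[:,2])[:,None]
E
python3 - <<'E'
from h import *
import pickle
for n in('top','side'):
    c=cam(n); pickle.dump(c,open(n+'.pkl','wb')); cv2.imwrite(f'pics/{n}0.png',c['color'])
    Rm=cv2.Rodrigues(np.array(c['rvec'],float))[0]; print(n,-Rm.T@np.array(c['tvec']).ravel(),c['intrinsics'],c['k1'])
o=bot.get_obs();print(o['eef_pos'],o['tool_rot'],o['grip_width'],o['ft_force'],o['clock'])
E
```

```text
top [ 0.22455858 -0.16704876  1.60143127] [[439.54238815   0.         318.83072748]
 [  0.         439.54238815 201.54114964]
 [  0.           0.           1.        ]] -0.08834017516591225
side [0.61074466 1.26976489 0.66597682] [[488.63278782   0.         314.68011748]
 [  0.         488.63278782 202.70280647]
 [  0.           0.           1.        ]] -0.11435862537667067
[0.19117798 0.46140611 0.23049875] [ 8.31508730e-01  5.55510894e-01 -7.86543013e-04  5.09740669e-04] 0.08528516464298408 [ 0.62919614 -0.37998746 -0.18316264] 0.1
```

View pics/top0.png

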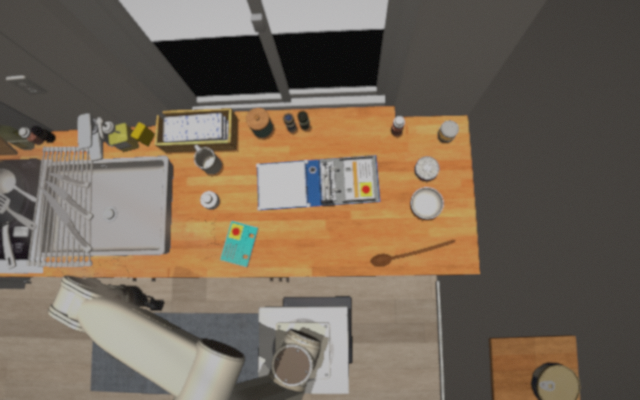

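View pics/side0.png

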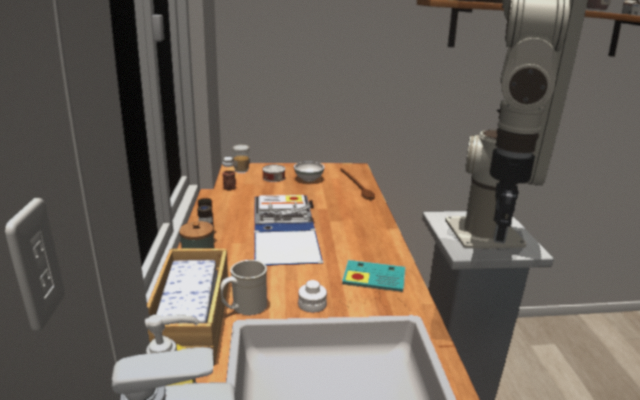

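Top picture: the file is at about (255–380, 157–208), with its cover to the left (file +y ≈ world +y) and the pad at about (360,178). Look-alikes are the teal card block with the yellow picture at (239,244) and the white cover sheet at (284,184). I choose the white block with the orange band and yellow picture inside the file, and check it in one close crop.

```bash
python3 - <<'E'
import pickle,cv2,numpy as np
from h import *
c=pickle.load(open('top.pkl','rb'));i=c['color'][148:218,300:390]
cv2.imwrite('pics/tc.png',cv2.resize(i,None,fx=8,fy=8,interpolation=cv2.INTER_CUBIC))
c2=pickle.load(open('side.pkl','rb'));i=c2['color'][185:270,245:330]
cv2.imwrite('pics/sc.png',cv2.resize(i,None,fx=7,fy=7,interpolation=cv2.INTER_CUBIC))
print(back(c,[[257,165],[258,208],[380,158],[378,203],[427,203],[427,168],[209,200],[239,244],[410,258]],0.0).round(3))
E
```

```text
[[ 0.679  0.172  0.   ]
 [ 0.512  0.165  0.   ]
 [ 0.693 -0.296  0.   ]
 [ 0.521 -0.282  0.   ]
 [ 0.517 -0.462  0.   ]
 [ 0.65  -0.469  0.   ]
 [ 0.547  0.355  0.   ]
 [ 0.378  0.235  0.   ]
 [ 0.318 -0.39   0.   ]]
```

View pics/tc.png

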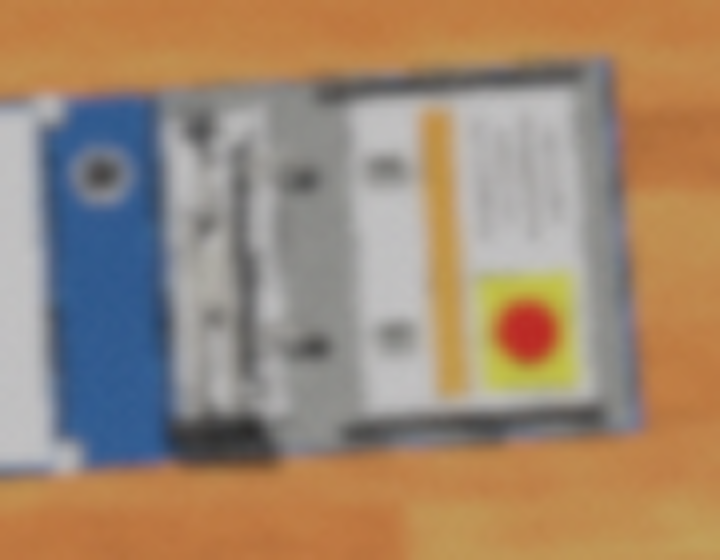

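View pics/sc.png

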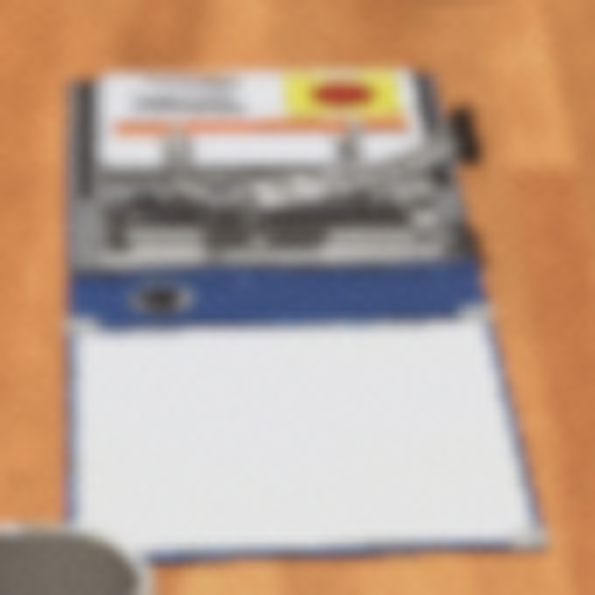

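```bash
python3 - <<'E'
import pickle
from h import *
from scipy.optimize import least_squares
c=pickle.load(open('top.pkl','rb')); s=pickle.load(open('side.pkl','rb'))
t=lambda u,v:(300+(u+.5)/8-.5,148+(v+.5)/8-.5)
q=lambda u,v:(245+(u+.5)/7-.5,185+(v+.5)/7-.5)
T=[((-85,28,55),t(222,438)),((90,-166,3),t(612,60)),((-90,-166,3),t(643,428)),((90,51,3),t(155,95)),((90,289,3),(257,164.5)),((-90,289,3),(258,208.5))]
S=[((-85,28,55),q(465,135)),((90,289,3),q(75,548)),((-90,289,3),q(545,545)),((90,51,3),q(72,270)),((-90,51,3),q(485,262))]
def W(p,X):
    X=np.array(X,float)/1000; r=R.from_euler('z',p[2])
    return r.apply(X)+[p[0],p[1],0]
def res(p,split=False):
    a=(proj(c,W(p,[x for x,_ in T]))-[u for _,u in T])
    b=(proj(s,W(p,[x for x,_ in S]))-[u for _,u in S])
    return (a,b) if split else np.r_[a.ravel(),b.ravel()]
o=least_squares(res,[.6,-.1,0],loss='soft_l1');p=o.x;print(p,np.rad2deg(p[2]))
a,b=res(p,1);print(a.round(1).tolist(),b.round(1).tolist())
w=back(c,[t(350,100),t(368,412),t(572,95),t(592,402)],.013)
f=R.from_euler('z',-p[2]).apply(w-[p[0],p[1],0]);print('pad corners file',f.round(4).tolist())
ob=bot.get_obs();Rt=R.from_quat(ob['tool_rot']).as_matrix();print(Rt.round(3).tolist())
print('bar',W(p,[-85,28,55]),'outer edge',W(p,[0,f[2:,1].mean()*1000,8]))
np.save('pose.npy',p)
E
```

```text
[ 0.60546737 -0.12190542  0.04984133] 2.8556980933789093
[[0.2, -0.4], [0.5, 0.2], [0.8, 1.1], [0.2, 0.1], [0.0, -0.1], [0.6, 2.3]] [[0.1, 0.5], [-0.9, 2.2], [0.6, 0.2], [-0.6, 1.3], [-0.7, 0.8]]
pad corners file [[0.078, -0.0399, 0.013], [-0.071, -0.0376, 0.013], [0.0725, -0.1433, 0.013], [-0.0738, -0.1403, 0.013]]
[[0.383, 0.924, -0.001], [0.924, -0.383, -0.002], [-0.002, -0.0, -1.0]]
bar [ 0.51917795 -0.09817495  0.055     ] outer edge [ 0.61253017 -0.26349367  0.008     ]
```

```bash
cat >> h.py <<'E'
def go(fx,fy,z,yawoff):
    """remaining shift in 60 mm units along tool axes, and turn; target in file mm, tool x at file angle yawoff deg"""
    p=np.load('pose.npy'); o=bot.get_obs(); r=R.from_quat(o['tool_rot']); m=r.as_matrix()
    t=R.from_euler('z',p[2]).apply([fx/1e3,fy/1e3,0])+[p[0],p[1],z/1e3]
    yaw=np.rad2deg(np.arctan2(m[1,0],m[0,0])); turn=-((yawoff+np.rad2deg(p[2])-yaw+180)%360-180)
    d=t-np.array(o['eef_pos'])
    R2=r*R.from_euler('z',turn,degrees=True)
    f=R.from_euler('z',-p[2]).apply(np.array(o['eef_pos'])-[p[0],p[1],0])*1e3
    print('clock',round(o['clock'],2),'tcp in file mm',f.round(1),'tilt',m[:,2].round(3),'F',np.round(o['ft_force'],1),'w',round(o['grip_width'],4))
    print('turn',turn.round(1),'shift now axes',(r.inv().apply(d)/.06).round(2),'after turn',(R2.inv().apply(d)/.06).round(2))
E
python3 -c "
from h import *
go(-85,28,130,90)"
```

```text
clock 0.1 tcp in file mm [-384.7  603.2  230.5] tilt [-0.001 -0.002 -1.   ] F [ 0.6 -0.4 -0.2] w 0.0853
turn -25.4 shift now axes [-6.52  8.62  1.69] after turn [-9.58  5.    1.69]
```

Emit:
play_rows(deltas=[1,0,0,0,-8.5,1,0,0,0,-8.5,1,0,0,0,-8.5,1,0,0,0,0])

```text
clock: 0.6
eef_pos: [0.1906, 0.46, 0.2283]
tool_rot: [0.684, 0.73, -0.003, 0.001]
ft_force: [0.0, -0.4, 0.7]
grip_width: 0.086
```

```bash
python3 -c "
from h import *
go(-85,28,130,90)"
```

```text
clock 0.6 tcp in file mm [-385.4  601.8  228.3] tilt [-0.003 -0.006 -1.   ] F [ 0.  -0.4  0.7] w 0.086
turn 0.9 shift now axes [-9.63  4.87  1.68] after turn [-9.55  5.01  1.68]
```

Emit:
play_rows(deltas=[1,-0.85,0.44,0,0.9,1,-0.85,0.44,0,0,1,-0.85,0.44,0,0,1,-0.85,0.44,0,0,1,-0.85,0.44,0,0,1,-0.85,0.44,0,0,1,-0.85,0.44,0,0,1,-0.85,0.44,0,0,1,-0.85,0.44,0,0,1,-0.85,0.44,0,0,1,-0.85,0.44,0,0,1,0,0,0,0])

```text
clock: 2.1
eef_pos: [0.5118, -0.1057, 0.2289]
tool_rot: [0.7, 0.714, -0.002, 0.002]
ft_force: [-0.2, 1.3, -0.3]
grip_width: 0.0852
```

```bash
python3 -c "
from h import *
go(-85,28,100,90)"
```

```text
clock 2.1 tcp in file mm [-92.8  20.8 228.9] tilt [-0.    -0.005 -1.   ] F [-0.2  1.3 -0.3] w 0.0852
turn -1.8 shift now axes [0.13 0.13 2.15] after turn [0.13 0.13 2.15]
```

Emit:
play_rows(deltas=[1,0.13,0.13,0.7,-1.8,1,0,0,0.7,0,1,0,0,0.7,0,1,0,0,0,0])

```text
clock: 2.6
eef_pos: [0.5185, -0.0961, 0.1001]
tool_rot: [0.691, 0.723, -0.002, 0.001]
ft_force: [-0.9, 0.1, 0.0]
grip_width: 0.085
```

```bash
python3 - <<'E'
from h import *
go(-85,28,36,90)
a=cam('top');b=cam('side')
A=cv2.resize(a['color'][148:218,290:360],None,fx=6,fy=6,interpolation=cv2.INTER_CUBIC);B=cv2.resize(b['color'][165:235,255:325],None,fx=6,fy=6,interpolation=cv2.INTER_CUBIC)
p=np.load('pose.npy')
w=R.from_euler('z',p[2]).apply([-.085,.028,.055])+[p[0],p[1],0]
for I,c,o in((A,a,(290,148)),(B,b,(255,165))):
    u=(proj(c,w)[0]-o+.5)*6;cv2.circle(I,tuple(u.astype(int).tolist()),3,(0,0,255),-1)
cv2.imwrite('pics/g1.png',np.hstack([A,B]))
E
```

```text
clock 2.6 tcp in file mm [-85.6  30.1 100.1] tilt [-0.    -0.004 -1.   ] F [-0.9  0.1  0. ] w 0.085
turn -0.3 shift now axes [-0.03  0.01  1.07] after turn [-0.03  0.01  1.07]
```

View pics/g1.png

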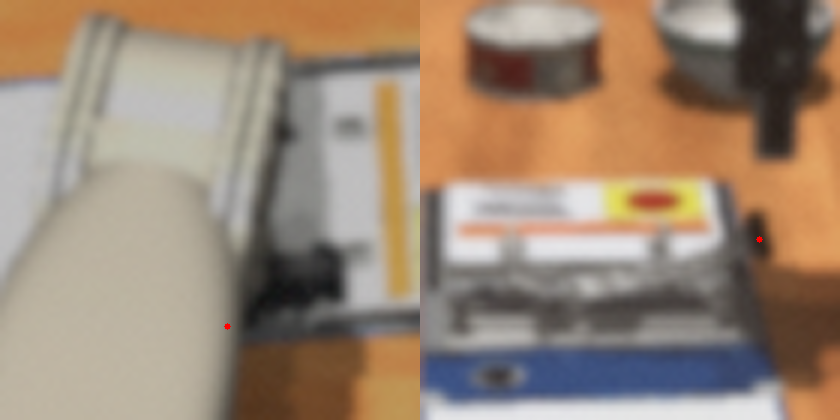

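The side view shows the bar at (757,235) beside the projected estimate (760,239), with the finger above it at (775,150). The top view is hidden by the arm. They agree well enough, so I descend and grip.

Emit:
play_rows(deltas=[1,-0.03,0,0.5,0,1,0,0,0.4,0,1,0,0,0.17,0,1,0,0,0,0])

```text
clock: 3.2
eef_pos: [0.5311, -0.0994, 0.0489]
tool_rot: [0.691, 0.722, 0.006, 0.013]
ft_force: [0.1, -0.2, 0.2]
grip_width: 0.0855
```

```bash
python3 - <<'E'
from h import *
go(-85,28,36,90)
E
```

```text
clock 3.2 tcp in file mm [-73.1  26.1  48.9] tilt [ 0.027 -0.009 -1.   ] F [ 0.1 -0.2  0.2] w 0.0855
turn -0.3 shift now axes [ 0.03 -0.2   0.21] after turn [ 0.03 -0.2   0.21]
```

Emit:
play_rows(deltas=[0,0,0,0,0,0,0,0,0,0,0,0,0,0,0,0,0,0,0,0,0,0,0,0,0,0,0,0,0,0])

```text
clock: 3.95
eef_pos: [0.5327, -0.0945, 0.0537]
tool_rot: [0.69, 0.723, 0.012, 0.011]
ft_force: [0.2, 0.3, -1.3]
grip_width: 0.0407
```

```bash
python3 - <<'E'
from h import *
go(-85,28,36,90)
E
```

```text
clock 3.95 tcp in file mm [-71.4  31.   53.7] tilt [ 0.032  0.002 -0.999] F [ 0.2  0.3 -1.3] w 0.0407
turn -0.2 shift now axes [-0.05 -0.24  0.29] after turn [-0.05 -0.24  0.29]
```

```bash
python3 - <<'E'
from h import *
o=bot.get_obs();print(np.round(o['joint_pos'],3),np.round(o['tau'],1),o['grip_width'])
b=cam('side')
B=cv2.resize(b['color'][100:260,230:430],None,fx=4,fy=4,interpolation=cv2.INTER_CUBIC)
cv2.imwrite('pics/g2.png',B)
E
```

```text
[-0.18   0.441 -0.202  0.897  0.008 -0.226] [ -0.2 -43.5  21.7  -0.3  -0.4  -0. ] 0.040715209573915626
```

View pics/g2.png

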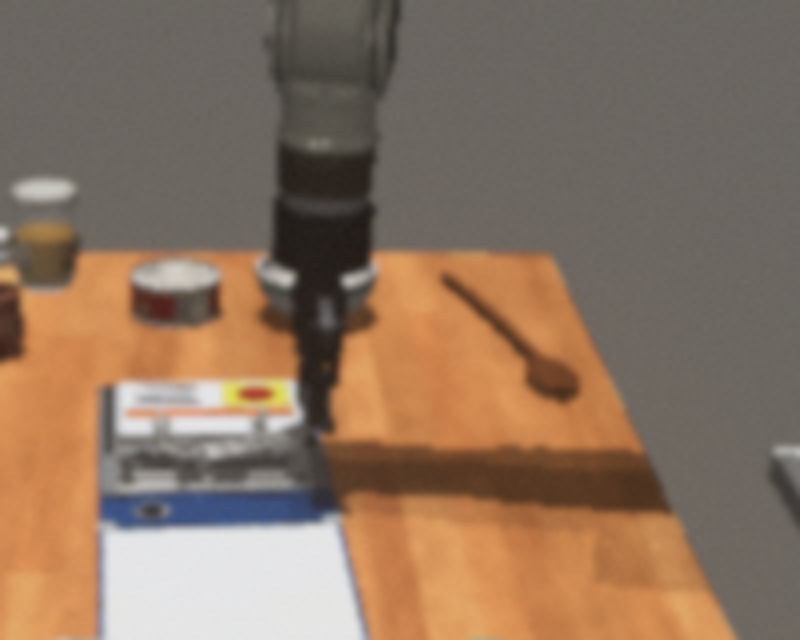

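The gripper stopped short of the target (z 49 mm, 13 mm off in x) with no force shown, and did not take the bar. I back off, reopen, and come down in smaller steps.

Emit:
play_rows(deltas=[1,0,0,0,0,1,0,0,0,0,1,0,0,0,0,1,0,0,0,0,1,0,0,-0.4,0,1,0,0,-0.2,0,1,0,0,0,0])

```text
clock: 4.88
eef_pos: [0.532, -0.0955, 0.0911]
tool_rot: [0.691, 0.723, 0.011, 0.012]
ft_force: [-0.1, -0.1, 0.0]
grip_width: 0.0857
```

```bash
python3 - <<'E'
from h import *
go(-85,28,90,90)
o=bot.get_obs();print(np.round(o['joint_pos'],3))
E
```

```text
clock 4.88 tcp in file mm [-72.1  30.   91.1] tilt [ 0.033  0.    -0.999] F [-0.1 -0.1  0. ] w 0.0857
turn -0.2 shift now axes [-0.03 -0.22  0.01] after turn [-0.03 -0.22  0.01]
[-0.181  0.397 -0.159  0.983  0.006 -0.227]
```

Emit:
play_rows(deltas=[1,-0.03,-0.22,0,0,1,0,0,0,0,1,0,0,0.2,0,1,0,0,0.2,0,1,0,0,0,0])

```text
clock: 5.5
eef_pos: [0.5165, -0.0978, 0.0623]
tool_rot: [0.691, 0.723, 0.01, 0.01]
ft_force: [-0.1, -0.3, -0.2]
grip_width: 0.0855
```

```bash
python3 - <<'E'
from h import *
go(-85,28,36,90)
E
```

```text
clock 5.5 tcp in file mm [-87.7  28.5  62.3] tilt [ 0.028  0.001 -1.   ] F [-0.1 -0.3 -0.2] w 0.0855
turn -0.2 shift now axes [-0.01  0.03  0.44] after turn [-0.01  0.03  0.44]
```

Emit:
play_rows(deltas=[1,0,0.03,0.14,0,1,0,0,0.14,0])

```text
clock: 5.75
eef_pos: [0.5196, -0.0977, 0.0448]
tool_rot: [0.691, 0.723, 0.01, 0.01]
ft_force: [0.2, -0.2, -0.3]
grip_width: 0.0854
```

Emit:
play_rows(deltas=[1,0,0,0.14,0,1,0,0,0,0])

```text
clock: 6.0
eef_pos: [0.5193, -0.0975, 0.0348]
tool_rot: [0.691, 0.723, 0.01, 0.009]
ft_force: [0.0, -0.4, -0.3]
grip_width: 0.0853
```

```bash
python3 - <<'E'
from h import *
go(-85,28,36,90)
E
```

```text
clock 6.0 tcp in file mm [-84.9  28.7  34.8] tilt [ 0.027  0.001 -1.   ] F [ 0.  -0.4 -0.3] w 0.0853
turn -0.2 shift now axes [-0.01 -0.   -0.02] after turn [-0.01 -0.   -0.02]
```

Good. Close.

Emit:
play_rows(deltas=[0,0,0,0,0,0,0,0,0,0,0,0,0,0,0,0,0,0,0,0,0,0,0,0,0,0,0,0,0,0,0,0,0,0,0])

```text
clock: 6.88
eef_pos: [0.5194, -0.0951, 0.0361]
tool_rot: [0.69, 0.723, 0.012, 0.008]
ft_force: [-0.5, 0.8, -0.1]
grip_width: 0.0442
```

```bash
python3 - <<'E'
from h import *
go(-78,28,52,90)
E
```

```text
clock 6.88 tcp in file mm [-84.6  31.1  36.1] tilt [ 0.028  0.007 -1.   ] F [-0.5  0.8 -0.1] w 0.0442
turn -0.2 shift now axes [-0.05  0.12 -0.26] after turn [-0.05  0.12 -0.26]
```

Emit:
play_rows(deltas=[0,0,0.07,-0.17,0,0,0,0.07,-0.17,0,0,0,0.1,-0.15,0,0,0,0.1,-0.15,0])

```text
clock: 7.38
eef_pos: [0.5387, -0.0941, 0.0747]
tool_rot: [0.69, 0.723, 0.011, 0.006]
ft_force: [5.5, 0.0, -8.8]
grip_width: 0.0446
```

```bash
python3 - <<'E'
from h import *
go(-65,31,74,90)
E
```

```text
clock 7.38 tcp in file mm [-65.3  31.1  74.7] tilt [ 0.024  0.008 -1.   ] F [ 5.5  0.  -8.8] w 0.0446
turn -0.2 shift now axes [-0.    0.    0.01] after turn [-0.    0.    0.01]
```

Emit:
play_rows(deltas=[0,0,0.13,-0.13,0,0,0,0.13,-0.13,0,0,0,0.15,-0.1,0,0,0,0.12,-0.08,0,0,0,0,0,0])

```text
clock: 8.0
eef_pos: [0.575, -0.0924, 0.1058]
tool_rot: [0.69, 0.724, 0.013, 0.008]
ft_force: [3.0, 0.5, -3.8]
grip_width: 0.0443
```

```bash
python3 - <<'E'
from h import *
go(-31,31,102,90)
E
```

```text
clock 8.0 tcp in file mm [-28.9  31.  105.8] tilt [ 0.03   0.008 -1.   ] F [ 3.   0.5 -3.8] w 0.0443
turn -0.1 shift now axes [-0.   -0.04  0.06] after turn [-0.   -0.04  0.06]
```

Emit:
play_rows(deltas=[1,0,0,0,0,1,0,0,0,0,1,0,0,0,0,1,0,0,0,0,1,0,0,0,0,1,0,0,0,0])

```text
clock: 8.75
eef_pos: [0.5744, -0.0936, 0.108]
tool_rot: [0.69, 0.723, 0.013, 0.009]
ft_force: [0.3, -0.5, 0.5]
grip_width: 0.0855
```

```bash
python3 - <<'E'
from h import *
go(-31,31,200,90)
E
```

```text
clock 8.75 tcp in file mm [-29.6  29.8 108. ] tilt [ 0.031  0.005 -1.   ] F [ 0.3 -0.5  0.5] w 0.0855
turn -0.2 shift now axes [ 0.03  0.02 -1.53] after turn [ 0.03  0.02 -1.53]
```

Emit:
play_rows(deltas=[1,0,0,-0.4,0,1,0,0,-0.4,0,1,0,0,-0.4,0,1,0,0,-0.4,0,1,0,0,0,10,1,-0.5,0,0,10,1,0,0,0,10,1,0,0,0,10,1,0,0,0,10,1,0,0,0,10,1,0,0,0,10,1,0,0,0,10])

```text
clock: 10.25
eef_pos: [0.5665, -0.1247, 0.206]
tool_rot: [0.996, 0.087, 0.014, -0.001]
ft_force: [0.3, -0.3, 0.1]
grip_width: 0.0855
```

```bash
python3 - <<'E'
from h import *
go(0,-185,120,0)
E
```

```text
clock 10.25 tcp in file mm [-39.1  -0.9 206. ] tilt [ 0.029  0.005 -1.   ] F [ 0.3 -0.3  0.1] w 0.0855
turn 7.2 shift now axes [0.22 3.13 1.44] after turn [0.61 3.07 1.44]
```

Emit:
play_rows(deltas=[1,0,0,0,7.2,1,0.1,0.5,0,0,1,0.1,0.5,0,0,1,0.1,0.5,0,0,1,0.1,0.5,0,0,1,0.1,0.5,0,0,1,0.1,0.5,0,0,1,0,0,0.4,0,1,0,0,0.4,0,1,0,0,0.4,0,1,0,0,0,0])

```text
clock: 11.62
eef_pos: [0.6136, -0.3084, 0.1307]
tool_rot: [1.0, 0.022, 0.014, -0.003]
ft_force: [0.9, -0.1, 0.1]
grip_width: 0.0855
```

```bash
python3 - <<'E'
from h import *
go(0,-185,30,0)
o=bot.get_obs();print(np.round(o['joint_pos'],3))
a=cam('top');b=cam('side')
A=cv2.resize(a['color'][140:220,300:400],None,fx=4,fy=4,interpolation=cv2.INTER_CUBIC);B=cv2.resize(b['color'][165:245,245:345],None,fx=4,fy=4,interpolation=cv2.INTER_CUBIC)
cv2.imwrite('pics/g3.png',np.hstack([A,B]))
E
```

```text
clock 11.62 tcp in file mm [  -1.2 -186.6  130.7] tilt [ 0.027  0.006 -1.   ] F [ 0.9 -0.1  0.1] w 0.0855
turn -0.3 shift now axes [-0.03 -0.02  1.68] after turn [-0.03 -0.02  1.68]
[-0.473  0.651  0.378  1.277  0.018  1.053]
```

View pics/g3.png

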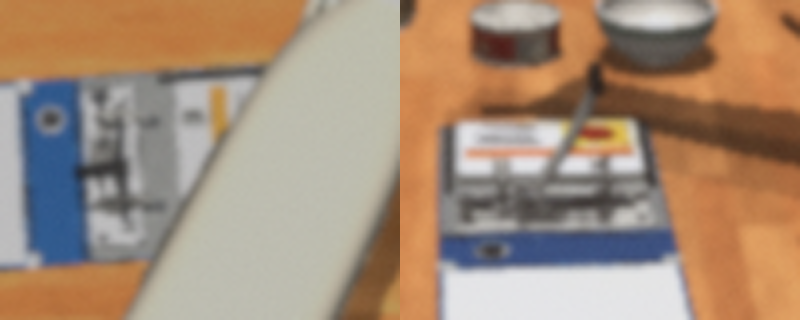

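Emit:
play_rows(deltas=[0,-0.03,-0.02,0.3,0,0,0,0,0.3,0,0,0,0,0.3,0,0,0,0,0.3,0,0,0,0,0.3,0,0,0,0,0,0,0,0,0,0,0,0,0,0,0,0,0,0,0,0,0])

```text
clock: 12.85
eef_pos: [0.6225, -0.3104, 0.0495]
tool_rot: [0.999, 0.023, 0.023, 0.002]
ft_force: [0.5, -0.1, 0.8]
grip_width: -0.0002
```

```bash
python3 - <<'E'
from h import *
go(0,-165,8,0)
E
```

```text
clock 12.85 tcp in file mm [   7.6 -189.2   49.5] tilt [ 0.046 -0.004 -0.999] F [ 0.5 -0.1  0.8] w -0.0002
turn -0.2 shift now axes [-0.16 -0.41  0.68] after turn [-0.16 -0.41  0.68]
```

Emit:
play_rows(deltas=[0,-0.12,0,0,0,0,-0.04,0,0.15,0,0,0,0,0.15,0,0,0,0,0.15,0,0,0,0,0.12,0,0,0,0,0,0])

```text
clock: 13.6
eef_pos: [0.6135, -0.311, 0.0123]
tool_rot: [0.999, 0.023, 0.023, 0.002]
ft_force: [-0.4, -0.0, 0.5]
grip_width: -0.0004
```

```bash
python3 - <<'E'
from h import *
go(0,-165,8,0)
E
```

```text
clock 13.6 tcp in file mm [  -1.4 -189.3   12.3] tilt [ 0.045 -0.004 -0.999] F [-0.4 -0.   0.5] w -0.0004
turn -0.3 shift now axes [ 0.02 -0.4   0.07] after turn [ 0.02 -0.4   0.07]
```

Emit:
play_rows(deltas=[0,0.02,0,0.06,0,0,0,-0.2,0,0,0,0,-0.2,0,0,0,0,0,0,0])

```text
clock: 14.1
eef_pos: [0.6144, -0.2849, 0.0089]
tool_rot: [0.999, 0.023, 0.023, 0.002]
ft_force: [0.6, -0.0, 0.2]
grip_width: 0.0002
```

```bash
python3 - <<'E'
from h import *
go(0,-120,8,0)
E
```

```text
clock 14.1 tcp in file mm [   0.8 -163.2    8.9] tilt [ 0.046 -0.004 -0.999] F [ 0.6 -0.   0.2] w 0.0002
turn -0.2 shift now axes [-0.02 -0.72  0.01] after turn [-0.01 -0.72  0.01]
```

Emit:
play_rows(deltas=[0,0,-0.12,0.01,0,0,0,-0.12,0,0,0,0,-0.12,0,0,0,0,-0.12,0,0,0,0,-0.12,0,0])

```text
clock: 14.72
eef_pos: [0.6131, -0.2475, 0.0088]
tool_rot: [0.999, 0.023, 0.024, 0.003]
ft_force: [0.0, -0.1, -0.7]
grip_width: -0.0002
```

```bash
python3 - <<'E'
from h import *
go(0,-120,8,0)
E
```

```text
clock 14.72 tcp in file mm [   1.4 -125.8    8.8] tilt [ 0.048 -0.005 -0.999] F [ 0.  -0.1 -0.7] w -0.0002
turn -0.2 shift now axes [-0.02 -0.1   0.01] after turn [-0.02 -0.1   0.01]
```

Emit:
play_rows(deltas=[0,0,-0.08,0,0,0,0,-0.06,0,0])

```text
clock: 14.98
eef_pos: [0.613, -0.2386, 0.0089]
tool_rot: [0.999, 0.023, 0.024, 0.004]
ft_force: [1.9, -6.3, -0.1]
grip_width: -0.0
```

```bash
python3 - <<'E'
from h import *
go(0,-120,8,0)
a=cam('top');b=cam('side')
A=cv2.resize(a['color'][140:220,300:400],None,fx=4,fy=4,interpolation=cv2.INTER_CUBIC);B=cv2.resize(b['color'][165:245,245:345],None,fx=4,fy=4,interpolation=cv2.INTER_CUBIC)
cv2.imwrite('pics/g4.png',np.hstack([A,B]))
E
```

```text
clock 14.97 tcp in file mm [   1.7 -116.9    8.9] tilt [ 0.048 -0.006 -0.999] F [ 1.9 -6.3 -0.1] w -0.0
turn -0.2 shift now axes [-0.03  0.05  0.01] after turn [-0.03  0.05  0.01]
```

View pics/g4.png

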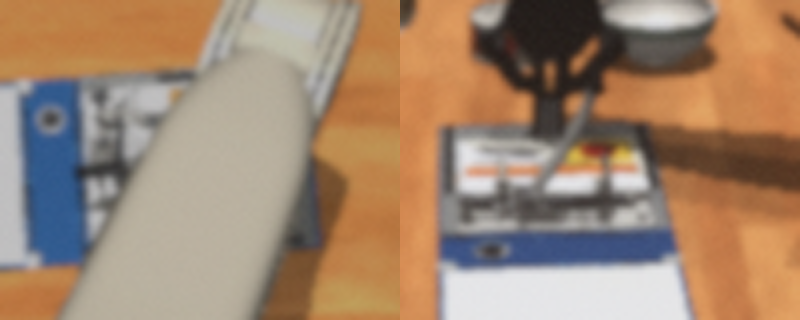

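The pad now lies against the mechanism (its inner strip is hidden behind the bar) and a 6 N contact force has appeared, which matches reaching the stop. I push slightly more and hold.

Emit:
play_rows(deltas=[0,0,-0.06,0,0,0,0,-0.06,0,0,0,0,-0.06,0,0,0,0,0,0,0])

```text
clock: 15.58
eef_pos: [0.6129, -0.2391, 0.0105]
tool_rot: [0.999, 0.018, 0.025, 0.013]
ft_force: [0.2, 0.6, -0.1]
grip_width: -0.0001
```

```bash
python3 - <<'E'
from h import *
go(0,-120,8,0)
E
```

```text
clock 15.57 tcp in file mm [   1.6 -117.4   10.5] tilt [ 0.05  -0.026 -0.998] F [ 0.2  0.6 -0.1] w -0.0001
turn -0.7 shift now axes [-0.03  0.04  0.04] after turn [-0.03  0.04  0.04]
```

Emit:
play_rows(deltas=[0,0,0.2,0,0,0,0,0.2,0,0,0,0,0,-0.4,0,1,0,0,-0.6,0,1,0,0,-0.6,0,1,0,0,-0.6,0,1,0,0,-0.6,0,1,0,0,-0.3,-10,1,0,0,0,-10,1,0,0,0,-10,1,0,0,0,-10,1,0,0,0,-10])

```text
clock: 17.08
eef_pos: [0.6035, -0.2644, 0.202]
tool_rot: [0.892, 0.451, 0.018, 0.019]
ft_force: [0.9, 0.4, -0.2]
grip_width: 0.0851
```

Emit:
play_rows(deltas=[1,0,0,0,-10,1,0,0,0,-10,1,0,0,0,-10,1,0,0,0,-8,1,0,0,0,0])

```text
clock: 17.7
eef_pos: [0.603, -0.2667, 0.2014]
tool_rot: [0.69, 0.723, 0.011, 0.023]
ft_force: [0.9, -0.5, 0.3]
grip_width: 0.0857
```

```bash
python3 - <<'E'
from h import *
go(-31,31,180,90)
a=cam('top');b=cam('side')
A=cv2.resize(a['color'][140:220,300:400],None,fx=4,fy=4,interpolation=cv2.INTER_CUBIC);B=cv2.resize(b['color'][165:245,245:345],None,fx=4,fy=4,interpolation=cv2.INTER_CUBIC)
cv2.imwrite('pics/g5.png',np.hstack([A,B]))
E
```

```text
clock 17.7 tcp in file mm [  -9.6 -144.5  201.4] tilt [ 0.048 -0.015 -0.999] F [ 0.9 -0.5  0.3] w 0.0857
turn -0.2 shift now axes [ 2.93 -0.38  0.29] after turn [ 2.93 -0.37  0.29]
```

View pics/g5.png

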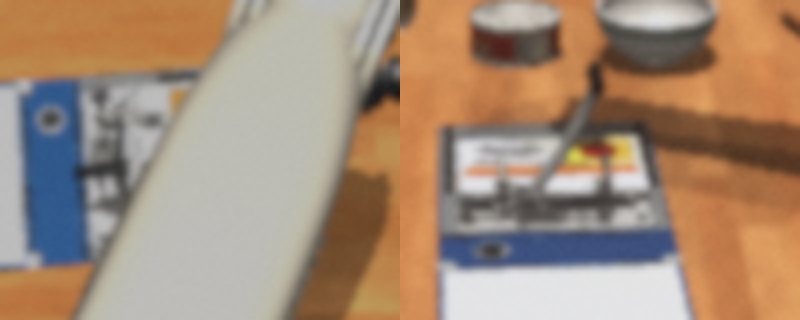

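The pad stays against the stop and the lever is still up. I go back over the bar.

Emit:
play_rows(deltas=[1,0.5,-0.06,0,0,1,0.5,-0.06,0,0,1,0.5,-0.06,0,0,1,0.5,-0.06,0,0,1,0.5,-0.06,0,0,1,0.4,-0.06,0,0,1,0,0,0,0])

```text
clock: 18.68
eef_pos: [0.5737, -0.0901, 0.1972]
tool_rot: [0.695, 0.718, 0.012, 0.023]
ft_force: [-0.2, -0.6, 0.7]
grip_width: 0.0857
```

```bash
python3 - <<'E'
from h import *
go(-31,31,104,90)
E
```

```text
clock 18.68 tcp in file mm [-30.2  33.4 197.2] tilt [ 0.049 -0.015 -0.999] F [-0.2 -0.6  0.7] w 0.0857
turn -1.0 shift now axes [-0.01 -0.09  1.55] after turn [-0.01 -0.09  1.55]
```

Emit:
play_rows(deltas=[1,-0.01,-0.09,0.15,-1,1,0,0,0.15,0,1,0,0,0.15,0,1,0,0,0.15,0,1,0,0,0.15,0,1,0,0,0.15,0,1,0,0,0.15,0,1,0,0,0.15,0,1,0,0,0,0])

```text
clock: 19.8
eef_pos: [0.5714, -0.0949, 0.1184]
tool_rot: [0.691, 0.723, 0.011, 0.022]
ft_force: [0.1, 0.0, 0.4]
grip_width: 0.0853
```

```bash
python3 - <<'E'
from h import *
go(-31,31,104,90)
E
```

```text
clock 19.8 tcp in file mm [-32.7  28.7 118.4] tilt [ 0.047 -0.015 -0.999] F [0.1 0.  0.4] w 0.0853
turn -0.3 shift now axes [0.04 0.02 0.24] after turn [0.04 0.02 0.24]
```

Emit:
play_rows(deltas=[1,0.04,0.03,0.13,0,1,0,0,0.13,0,0,0,0,0,0,0,0,0,0,0,0,0,0,0,0,0,0,0,0,0,0,0,0,0,0,0,0,0,0,0,0,0,0,0,0])

```text
clock: 20.92
eef_pos: [0.5745, -0.0927, 0.1029]
tool_rot: [0.691, 0.723, 0.011, 0.023]
ft_force: [-0.1, 1.1, -0.9]
grip_width: 0.0445
```

```bash
python3 - <<'E'
from h import *
go(-31,31,104,90)
E
```

```text
clock 20.93 tcp in file mm [-29.5  30.7 102.9] tilt [ 0.048 -0.016 -0.999] F [-0.1  1.1 -0.9] w 0.0445
turn -0.3 shift now axes [ 0.01 -0.02 -0.02] after turn [ 0.01 -0.02 -0.02]
```

Emit:
play_rows(deltas=[0,0,-0.15,0.09,0,0,0,-0.15,0.1,0,0,0,-0.14,0.12,0,0,0,-0.14,0.13,0])

```text
clock: 21.42
eef_pos: [0.5529, -0.0939, 0.0868]
tool_rot: [0.689, 0.723, 0.022, 0.034]
ft_force: [-3.4, 1.7, 12.7]
grip_width: 0.0444
```

```bash
python3 - <<'E'
from h import *
go(-65,31,75,90)
E
```

```text
clock 21.43 tcp in file mm [-51.1  30.5  86.8] tilt [ 0.08  -0.015 -0.997] F [-3.4  1.7 12.7] w 0.0444
turn -0.2 shift now axes [ 0.01 -0.25  0.18] after turn [ 0.01 -0.25  0.18]
```

Emit:
play_rows(deltas=[0,0,-0.16,0.17,0,0,0,-0.15,0.18,0,0,0,-0.13,0.19,0,0,0,-0.12,0.2,0])

```text
clock: 21.92
eef_pos: [0.5255, -0.0953, 0.0473]
tool_rot: [0.689, 0.723, 0.027, 0.039]
ft_force: [0.1, 1.5, 3.3]
grip_width: 0.0439
```

```bash
python3 - <<'E'
from h import *
go(-86,31,36,90)
E
```

```text
clock 21.93 tcp in file mm [-78.6  30.6  47.3] tilt [ 0.094 -0.014 -0.996] F [0.1 1.5 3.3] w 0.0439
turn -0.1 shift now axes [ 0.01 -0.14  0.18] after turn [ 0.01 -0.14  0.18]
```

Emit:
play_rows(deltas=[0,0,-0.07,0.1,0,0,0,-0.06,0.1,0,0,0,0,0,0])

```text
clock: 22.3
eef_pos: [0.5201, -0.0955, 0.0342]
tool_rot: [0.689, 0.723, 0.029, 0.04]
ft_force: [0.1, -0.7, 1.2]
grip_width: 0.0444
```

```bash
python3 - <<'E'
from h import *
go(-84,31,36,90)
E
```

```text
clock 22.3 tcp in file mm [-83.9  30.6  34.2] tilt [ 0.097 -0.013 -0.995] F [ 0.1 -0.7  1.2] w 0.0444
turn -0.1 shift now axes [ 0.01  0.   -0.03] after turn [ 0.01  0.   -0.03]
```

Emit:
play_rows(deltas=[1,0,0,0,0,1,0,0,0,0,1,0,0,0,0,1,0,0,0,0,1,0,0,0,0,1,0,0,0,0])

```text
clock: 23.05
eef_pos: [0.5188, -0.096, 0.0336]
tool_rot: [0.689, 0.723, 0.027, 0.039]
ft_force: [0.4, 0.5, 0.1]
grip_width: 0.0857
```

```bash
python3 - <<'E'
from h import *
go(-84,31,36,90)
E
```

```text
clock 23.05 tcp in file mm [-85.3  30.2  33.6] tilt [ 0.094 -0.014 -0.996] F [0.4 0.5 0.1] w 0.0857
turn -0.1 shift now axes [ 0.01  0.02 -0.04] after turn [ 0.01  0.02 -0.04]
```

Emit:
play_rows(deltas=[1,0,0,-0.2,0,1,0,0,-0.3,0,1,0,0,-0.5,0,1,0,0,-0.5,0,1,0,0,-0.5,0,1,0,0,-0.5,0,1,0.8,-0.4,0,0,1,0.8,-0.4,0,0,1,0.8,-0.4,0,0,1,0.8,-0.3,0,0,1,0.8,0,0,0,1,0,0,0,0])

```text
clock: 24.55
eef_pos: [0.4032, 0.1475, 0.1857]
tool_rot: [0.69, 0.722, 0.034, 0.044]
ft_force: [-0.6, -0.2, -0.1]
grip_width: 0.0855
```

```bash
python3 - <<'E'
from h import *
go(0,0,200,90)
a=cam('top');b=cam('side')
A=cv2.resize(a['color'][140:220,300:380],None,fx=5,fy=5,interpolation=cv2.INTER_CUBIC);B=cv2.resize(b['color'][165:245,245:325],None,fx=5,fy=5,interpolation=cv2.INTER_CUBIC)
cv2.imwrite('pics/g6.png',np.hstack([A,B]))
E
```

```text
clock 24.55 tcp in file mm [-188.6  279.1  185.7] tilt [ 0.11  -0.012 -0.994] F [-0.6 -0.2 -0.1] w 0.0855
turn -0.3 shift now axes [-4.64  3.17  0.19] after turn [-4.66  3.14  0.19]
```

View pics/g6.png

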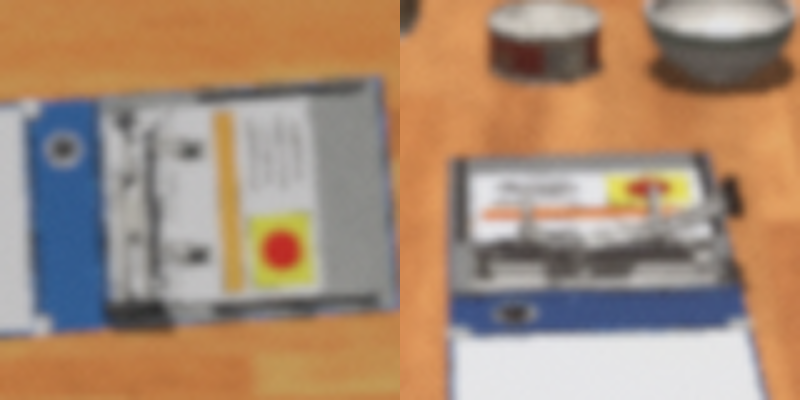

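```bash
python3 - <<'E'
from h import *
c=cam('top');p=np.load('pose.npy')
uv=[(300+u/5-.4,140+v/5-.4) for u,v in((308,97),(325,290),(139,318))]
for q,z in zip(uv,(.013,.013,.055)):
    print((R.from_euler('z',-p[2]).apply(back(c,[q],z)-[p[0],p[1],0])*1e3).round(1))
E
```

```text
[[  77.  -106.8   13. ]]
[[ -70.6 -107.6   13. ]]
[[-89.6  28.6  55. ]]
```

```bash
python3 - <<'E'
from h import *
print(ticket.job_done())
E
```

```text
the job is handed in; nothing more can be done
None
```

The job is handed in at about 24.6 s of the 58 s allowed. I gripped the lever bar by its ends and lifted it along its arc to the open stop. Then I pushed the block to the stop bar with the shut fingers, until they stopped against about 6 N. Last, I gripped the bar again, drove the lever down, let go and backed off.

**Last checks:**
- **Lever and rings:** The last pictures show the lever down and the rings standing in the block's holes.
- **Block:** Its outer edge measured at file y ≈ -107 mm. Full contact with the stop should give -109 mm, so the two agree within the roughly 2–3 mm error of my file pose.
- **Bystanders:** The bowl and the tin stand where they were. The timer was outside the last crops, and the arm never worked near it.

**What went wrong on the way:**
- My first grasp of the bar came down off target and missed. I reopened, came down in smaller steps and gripped it on the second try.
- The tool also tilted gradually, up to about 0.1 rad by the end. The moves allow no tilt correction, and it did not affect the result.
- The lever angle and ring angle were judged only from the pictures and from where the bar was when I let go, because neither joint can be read.

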